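# Check a pin in the slot gauge and bin it

## Robot

A 6-joint arm with a two-finger parallel gripper is mounted at the origin on a cart in front of the work surface, level with it; the furniture and walls round the work are solid. World frame = base frame: x ahead of the robot, y to its left, z up, the work surface at z = 0. Lengths are in mm, angles in rad, forces in N, time in s.
With the tool pointing down it reaches from about 375 to 975 mm from the base axis. Payload 3.8 kg.
Tool frame: the origin (TCP) lies at the very end of the fingers, on their centre line; the grasp point (between the pads) lies 19 mm behind it; x points along the fingers, z is the direction in which the jaws open and shut, and the axes are right-handed (so a half turn about x gives the same grasp; the last joint's range is limited). The gripper opens to 88 mm and grips with 3 to 60 N. Pads are 18 mm wide; open, the fingers measure 123 mm over their backs; the gripper's body (75 mm by 187 mm) begins 45 mm behind the grasp point.
Start: joints at [-0.037, 0.264, 1.604, -0, 1.274, -0.037], TCP at [674.995, -0.002, 238.706] pointing down, gripper open.
Joint ranges: [-2.63, 2.63], [-0.94, 2.18], [0.31, 2.57], [-1.31, 4.45], [0, 2.66], [-2.55, 2.55]. Speed limits (rad/s): [2.57, 2.57, 3.14, 3.14, 3.14, 3.14].

## Interface

Orientations are given as a unit quaternion [w, x, y, z].
In Python, from workcell import sense, grab_frame, calibration, hand_in gives the robot as it stands. The module is installed in compiled form; this text tells all that it offers.
- The arm moves only by the tool drive_tool, never from a script. Its argument "series" is a list of rows, each an object with "translation": the shift along the tool's x, y, z in mm, a list of three; "turn": the turn about the tool's x in degrees. In form: [{"translation": [tx, ty, tz], "turn": turn}, ...]. A call has 1 to 10 rows; each row is the pose to reach, as a shift and turn from the pose commanded when the call began, along the tool's axes at that moment; what a row does not reach only later rows make up. A row lasts 1/12 s, in which the tool goes at most 41.7 mm and 7.16 degrees, less where a joint would pass 70% of its speed; a pose out of reach is approached as far as the arm can. A call with a gripper value outside its range is refused whole. "jaw" is the closure in counts, from 0 (fully open) to 255 (shut), set as the call begins (left out, the last holds). The fingers move at their own pace and stop on an object; the grip force is fixed at half the most. Time passes only in rows, so rows that repeat a pose let the fingers close. It gives the time, the measured TCP pose, the force and the opening at its end, in the units of the state.
- sense(): the state, without advancing time (a new reading comes with each control period).
- grab_frame(name): name is "scene" or "side" or "wrist"; returns the picture (420x560x3 uint8, blue, green, red); there is no depth.
- calibration(name): a dict with "intrinsics" (3x3 intrinsics, pixels), "R" (3x3) and "t" (3): a world point X has camera coordinates R X + t. Camera axes: x right, y down, z forward; pixel columns grow to the right and rows downward; lengths in mm; the calibration is good to about 2 mm. A picture is of the moment at which its call begins: read the wrist's pose just before it. calibration takes no time and is no camera call; for the wrist camera it gives the pose at the moment of the call.
- hand_in(): hands the job in, once; it reports no verdict.
The state is a dict: "time_s": time; "joints": joint angles; "qd": joint speeds; "effort": joint torques, N m; "tool_pos": TCP position; "orientation": TCP orientation; "force": force on the tool from outside, world axes, zero at the start; "torque": the same for the moment, N m; "width": finger opening in mm.
Only numpy, scipy, OpenCV 4.12 (cv2) and the standard library are available. Lean on these libraries where they do the work, as an engineer would, in place of code of your own. Each camera call takes 0.05 s, during which the arm holds its last target.

## Task

Take the headed pin from the yellow stand and try it upright in the slot of the steel gauge: lower it and feel whether its shank goes well down into the slot or stops on the mouth. If it goes in, lift it out and set it down in the green tray; if it does not, set it down in the red tray. Lower it to the tray's floor before you let go, and leave the pin in the white stand alone.

Things in the scene. Friction and masses are not known exactly. Their poses are not given: they have to be found in the camera images.
- pin_a_head (a point): centre of the head of one of two loose steel pins that look alike from above: an upright pin with a dark round head 40 mm across and 40 mm high above a bright shank 50 mm long, 90 mm overall, 0.25 to 0.49 kg. One pin's shank is 24 mm across (in size), the other's is 32 mm (oversize); in the stands the shanks are hidden and which pin is in which stand changes. Grip it round the head. This point is 70 mm above the pin's foot, 20 mm below its top; z runs up along the pin.
- pin_b_head (a point): centre of the head of the other of two loose steel pins that look alike from above: an upright pin with a dark round head 40 mm across and 40 mm high above a bright shank 50 mm long, 90 mm overall, 0.25 to 0.49 kg. One pin's shank is 24 mm across (in size), the other's is 32 mm (oversize); in the stands the shanks are hidden and which pin is in which stand changes. Grip it round the head. This point is 70 mm above the pin's foot, 20 mm below its top; z runs up along the pin.
- gauge: slot gauge: a steel block 80 (x) x 90 (y) x 50 mm high on a blue base 84 x 130 x 12 mm with screws. In its top is a slot 29 mm wide (its own x) and 64 mm long (its own y), 40 mm deep, with a 4 mm chamfer round the mouth: the 24 mm shank goes to the slot's floor, 10 mm above the bench; the 32 mm shank stops on the mouth, with its foot 46 to 50 mm above the bench. Rigid and fixed. Origin at the centre of its underside, below the slot's centre, z up.
- yellow_stand: yellow block, 64 x 64 x 50 mm, with a round pocket 38 mm across and 44 mm deep in its top, in which one pin stands; its head's underside is 6 mm above the block's top. It holds the pin to be checked. Left of the work a blue drawer cabinet (under 0.3 m high, y above 0.27, x 0.37 to 0.69) and right of it a vice (0.19 m high, y below -0.17, x 0.42 to 0.58) stand fixed: pass clear of them. Fixed. Origin at the centre of its underside, z up.
- white_stand: white block, 64 x 64 x 50 mm, with a round pocket 38 mm across and 44 mm deep in its top, in which one pin stands; its head's underside is 6 mm above the block's top. It holds the pin that stays. Fixed. Origin at the centre of its underside, z up.
- green_tray: green open steel tray, 110 x 110 mm, 35 mm high, walls and floor 4 mm thick, for good pins; empty at first. Fixed; either tray may be on the left. Origin at the centre of its underside, z up.
- red_tray: red open steel tray, 110 x 110 mm, 35 mm high, walls and floor 4 mm thick, for rejected pins; empty at first. Fixed; either tray may be on the left. Origin at the centre of its underside, z up.
Mind the look-alikes: they are no part of the job. There is more than one size of the green_tray; the one meant has the size given above.

How it is judged:
By the outcome, as a careful person would: the job done as asked, in the order asked, and still so for the second after the job is handed in, with the robot touching nothing.
It also fails if it takes over 48 s, if anything falls off the work surface, if the arm or the gripper's body presses on something with over 40 N, if the wrist force passes 120 N, or if a joint passes its speed limit or range.

## Working session

There is one attempt and no reset: what is moved stays moved. The work goes in short steps, Python scripts to look and compute and a tool call to move; the robot and the scene stay as the last step left them, time stands still between calls to the robot, and variables do not carry over. Pictures are saved under pics/ and viewed, and the job is handed in when it is done.

Besides the shell and the picture viewer there is one more tool, called as name(argument=value, ...), one argument or row to a line, values as JSON. drive_tool: Moves the arm, as the interface text tells. Its arguments: {"type":"object","properties":{"series":{"type":"array"},"jaw":{"type":"number"}},"required":["series"]}

```bash
mkdir -p pics
python3 - <<'E'
from workcell import *
import cv2
print(sense())
for n in("scene","side","wrist"):
    c=calibration(n); print(n,c)
    cv2.imwrite(f"pics/{n}0.png",grab_frame(n))
E
```

```text
{'time_s': 0.0, 'joints': array([-3.68551171e-02,  2.64740393e-01,  1.60535181e+00,  2.12077722e-05,
        1.27368894e+00, -3.68813367e-02]), 'qd': array([-3.36174449e-05,  3.65530987e-04,  1.47009343e-03,  1.21097129e-03,
       -8.79899043e-04, -5.53523138e-04]), 'effort': array([-9.59501231e-04, -5.02113855e+01, -3.56871557e+01,  7.25938403e-02,
        2.92220683e-02, -1.93505334e-04]), 'tool_pos': array([6.74301145e+02, 6.11197038e-02, 2.37408578e+02]), 'orientation': array([7.06333401e-01, 2.86154286e-05, 7.07879315e-01, 4.27495923e-05]), 'force': array([0.05004543, 0.10058443, 0.85455175]), 'torque': array([ 0.03719443, -0.04731881,  0.05357706]), 'width': 88.09407439642975}
scene {'intrinsics': array([[477.72452662,   0.        , 276.97110173],
       [  0.        , 477.72452662, 210.43753953],
       [  0.        ,   0.        ,   1.        ]]), 'R': array([[ 0.60954162, -0.79270667, -0.00866898],
       [-0.44710079, -0.33472112, -0.82949542],
       [ 0.65464486,  0.50948789, -0.55844623]]), 't': array([-308.66114355,  365.85098146,  441.26429037])}
side {'intrinsics': array([[446.09810619,   0.        , 275.47263122],
       [  0.        , 446.09810619, 208.05118408],
       [  0.        ,   0.        ,   1.        ]]), 'R': array([[-0.95779816, -0.28707915,  0.0144306 ],
       [-0.19036886,  0.59592239, -0.78015139],
       [ 0.21536568, -0.74997471, -0.6254243 ]]), 't': array([600.86423569, 127.32000318, 836.78522123])}
wrist {'intrinsics': array([[343.31353331,   0.        , 278.41216295],
       [  0.        , 343.31353331, 209.79682044],
       [  0.        ,   0.        ,   1.        ]]), 'R': array([[ 9.99999232e-01, -4.56406557e-04, -1.15203736e-03],
       [-1.46082937e-04, -9.66636558e-01,  2.56151796e-01],
       [-1.23051079e-03, -2.56151431e-01, -9.66635883e-01]]), 't': array([-674.21002365,  -34.79640463,  388.20809491])}
```

View pics/scene0.png

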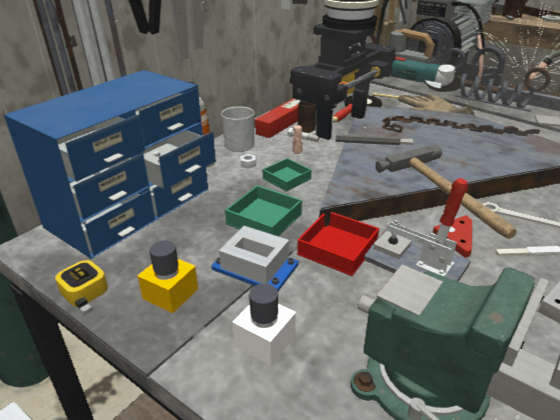

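View pics/side0.png

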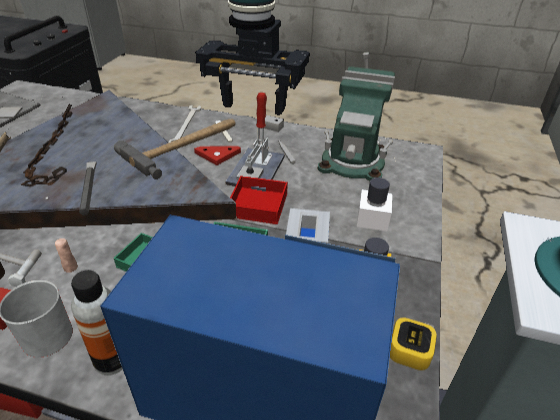

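View pics/wrist0.png

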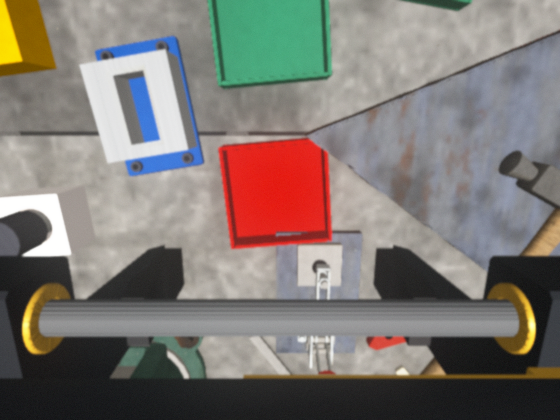

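```bash
cat > h.py <<'E'
import numpy as np, cv2
from workcell import *
def ray(c,uv,z):
    K,R,t=c["intrinsics"],c["R"],c["t"]
    d=R.T@np.linalg.solve(K,[uv[0],uv[1],1.]); o=-R.T@t
    return o+d*(z-o[2])/d[2]
def proj(c,X):
    p=c["intrinsics"]@(c["R"]@np.array(X,float)+c["t"]); return p[:2]/p[2]
def comps(m,amin):
    n,l,s,ce=cv2.connectedComponentsWithStats(m.astype(np.uint8))
    return [(l==i,s[i],ce[i]) for i in range(1,n) if s[i][4]>=amin]
E
python3 - <<'E'
from h import *
s=cv2.imread("pics/scene0.png"); w=cv2.imread("pics/wrist0.png")
a=cv2.resize(s[225:365,125:310],None,fx=4,fy=4,interpolation=cv2.INTER_CUBIC)
b=cv2.resize(w[20:260,0:345],None,fx=2.3,fy=2.3,interpolation=cv2.INTER_CUBIC)
cv2.imwrite("pics/a.png",a);cv2.imwrite("pics/b.png",b)
hsv=cv2.cvtColor(s,cv2.COLOR_BGR2HSV)
c=calibration("scene")
m=(hsv[...,2]<95)
for r in ((150,235,185,285),(245,280,285,330)):
    sub=np.zeros_like(m); sub[r[1]:r[3],r[0]:r[2]]=m[r[1]:r[3],r[0]:r[2]]
    for mm,st,ce in comps(sub,150): print(st,ce)
for nm,u,z in (("yellow",(163,250),96),("white",(264,293),96)): print(nm,ray(c,u,z))
E
```

```text
[150 246  28  30 540] [164.91851852 263.27407407]
[249 294  29  30 584] [263.64726027 310.75171233]
yellow [403.70752451 137.25035109  96.        ]
white [423.54104496 -42.72017948  96.        ]
```

View pics/a.png

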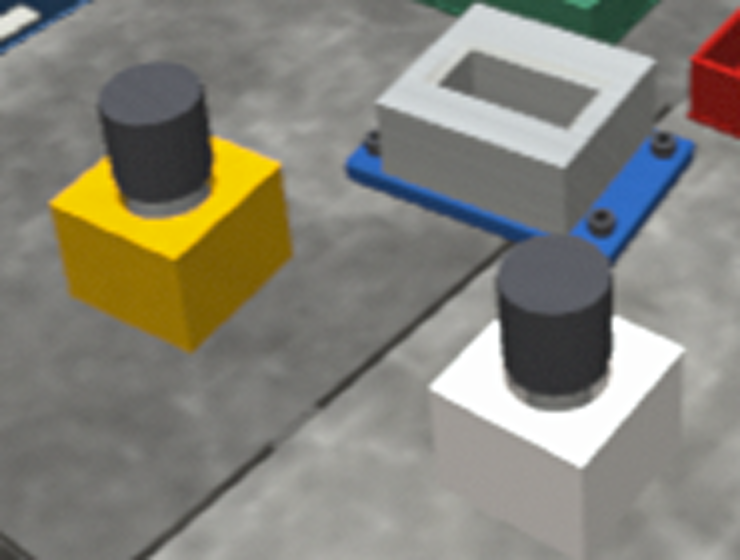

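View pics/b.png

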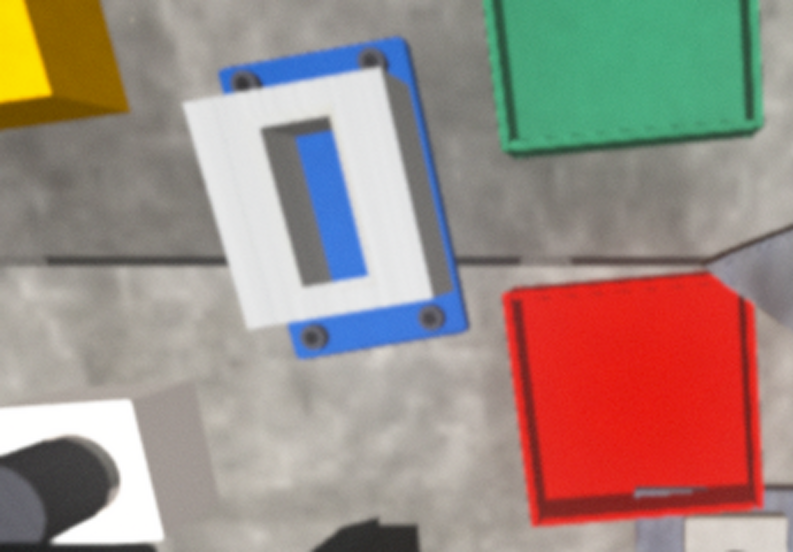

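Run:
```python
from h import *
w=cv2.imread("pics/wrist0.png"); s=cv2.imread("pics/scene0.png")
c=calibration("wrist"); cs=calibration("scene")
f=lambda p:(p[0]/2.3-.28,p[1]/2.3+20-.28)
for nm,ps,z in (("block",[(183,102),(382,68),(433,297),(249,329)],50),("slot",[(261,128),(330,117),(368,275),(302,286)],50),("slotsc",0,50)):
    if ps: P=np.array([ray(c,f(p),z) for p in ps])
    else: P=np.array([ray(cs,(125+x/4-.4,225+y/4-.4),z) for x,y in [(476,50),(600,92),(571,130),(437,83)]])
    print(nm,P.round(1)[:,:2].tolist(),P.mean(0).round(1))
P=np.array([ray(cs,(125+x/4-.4,225+y/4-.4),50) for x,y in [(484,4),(656,63),(566,165),(378,102)]]);print("block scene",P[:,:2].round(1).tolist(),P.mean(0))
hs=cv2.cvtColor(s,cv2.COLOR_BGR2HSV)
hw=cv2.cvtColor(w,cv2.COLOR_BGR2HSV)
for nm,lo,hi in (("green",(65,90,40),(95,255,255)),("red",(0,170,90),(8,255,255))):
  for im,cc,n in ((hs,cs,"scene"),(hw,c,"wrist")):
    for mm,st,ce in comps(cv2.inRange(im,lo,hi)>0,600):
        cn=max(cv2.findContours(mm.astype(np.uint8),0,2)[0],key=cv2.contourArea)
        hull=cv2.convexHull(cn); 
        print(nm,n,st,"ctr@20",ray(cc,ce,20)[:2].round(0))
```

```text
block [[494.5, 113.4], [573.7, 125.7], [587.6, 37.7], [509.0, 24.4]] [541.2  75.3  50. ]
slot [[523.9, 103.8], [551.7, 107.9], [561.3, 46.7], [533.4, 42.2]] [542.6  75.1  50. ]
slotsc [[546.1, 102.5], [555.2, 42.0], [528.5, 36.2], [518.8, 100.6]] [537.1  70.3  50. ]
block scene [[573.9, 121.9], [585.2, 35.1], [510.3, 24.2], [494.5, 111.6]] [540.96093715  73.2012003   50.        ]
green scene [263 159  48  32 990] ctr@20 [809. 206.]
green scene [ 226  186   75   50 2485] ctr@20 [666. 155.]
green wrist [ 208    0  124   87 9718] ctr@20 [666. 139.]
red scene [255 106  43  31 741] ctr@20 [1028.  408.]
red scene [ 441  179   30   78 1169] ctr@20 [ 868. -160.]
red scene [ 298  212   81   63 3180] ctr@20 [665. -15.]
red wrist [  219   139   113   109 10420] ctr@20 [672. -11.]
```

drive_tool(
  series=[
    {"translation":[-30,20,-40],"turn":0},
    {"translation":[-60,45,-80],"turn":0},
    {"translation":[-80,60,-120],"turn":0},
    {"translation":[-80,70,-160],"turn":0},
    {"translation":[-80,70,-190],"turn":0},
    {"translation":[-80,70,-190],"turn":0},
    {"translation":[-80,70,-190],"turn":0},
    {"translation":[-80,70,-190],"turn":0},
  ],
)

```text
time_s: 0.82
tool_pos: [484.7, 70.2, 319.2]
orientation: [0.708, -0.0, 0.706, 0.0]
force: [-0.0, 0.3, -0.2]
width: 88.4
```

Run:
```python
from h import *
s=sense(); c=calibration("wrist"); im=grab_frame("wrist"); cv2.imwrite("pics/w1.png",im)
np.save("w1.npy",c,allow_pickle=True); print(s["tool_pos"],s["qd"].round(3),s["force"])
```

```text
[484.70671653  70.17391497 319.1573139 ] [-0.012  0.046 -0.026 -0.    -0.009 -0.002] [-0.02318194  0.31251364 -0.17407762]
```

View pics/w1.png

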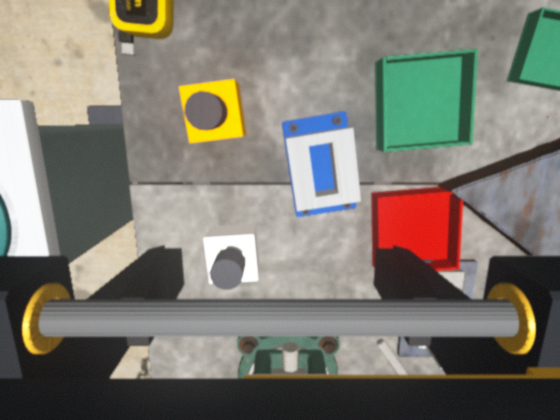

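Run:
```python
from h import *
im=cv2.imread("pics/w1.png"); c=np.load("w1.npy",allow_pickle=True).item()
h=cv2.cvtColor(im,cv2.COLOR_BGR2HSV)
m=np.zeros(h.shape[:2],bool); m[80:145,170:245]=(im[80:145,170:245].max(2)<95)
for mm,st,ce in comps(m,100):
    cn=max(cv2.findContours(mm.astype(np.uint8),0,2)[0],key=cv2.contourArea)
    print(st,ce,cv2.minEnclosingCircle(cn))
    # top disc by gray level
y=cv2.inRange(h,(20,150,80),(35,255,255))
for mm,st,ce in comps(y>0,800):
    cn=max(cv2.findContours(mm.astype(np.uint8),0,2)[0],key=cv2.contourArea)
    print("yel",st,cv2.minAreaRect(cv2.convexHull(cn)))
for nm,lo,hi in (("green",(65,90,40),(95,255,255)),("red",(0,170,90),(8,255,255))):
    for mm,st,ce in comps(cv2.inRange(h,lo,hi)>0,2000):
        cn=max(cv2.findContours(mm.astype(np.uint8),0,2)[0],key=cv2.contourArea)
        r=cv2.minAreaRect(cn); b=np.array([ray(c,p,35)[:2] for p in cv2.boxPoints(r)])
        print(nm,r,ray(c,r[0],30)[:2],b.round(0).tolist())
z=cv2.resize(im[70:220,165:375],None,fx=3.8,fy=3.8,interpolation=cv2.INTER_CUBIC); cv2.imwrite("pics/z1.png",z)
```

```text
yel [ 109    0   64   38 1263] ((140.5, 18.5), (37.0, 63.0), 90.0)
yel [ 179   79   67   64 2101] ((211.95997619628906, 110.72000122070312), (58.8312873840332, 59.39697265625), 81.8698959350586)
yel [ 21 284  44  71 976] ((41.561767578125, 318.6970520019531), (40.03557586669922, 71.25105285644531), 4.39870548248291)
yel [ 489  284   47   71 1105] ((513.6329345703125, 318.7023620605469), (72.23046112060547, 42.241920471191406), 82.05652618408203)
green ((540.260009765625, 46.31999588012695), (51.7873420715332, 77.45740509033203), 10.30484676361084) [790.94286661 217.44455705] [[756.0, 180.0], [758.0, 260.0], [817.0, 251.0], [819.0, 170.0]]
green ((427.0182800292969, 99.61445617675781), (99.77347564697266, 101.5765151977539), 89.06080627441406) [665.32936165 158.13708897] [[598.0, 212.0], [715.0, 214.0], [734.0, 100.0], [608.0, 98.0]]
red ((417.6528625488281, 227.57212829589844), (87.17158508300781, 82.21885681152344), 4.0141754150390625) [670.9202305   -4.19773993] [[612.0, -57.0], [611.0, 56.0], [723.0, 48.0], [731.0, -66.0]]
```

View pics/z1.png

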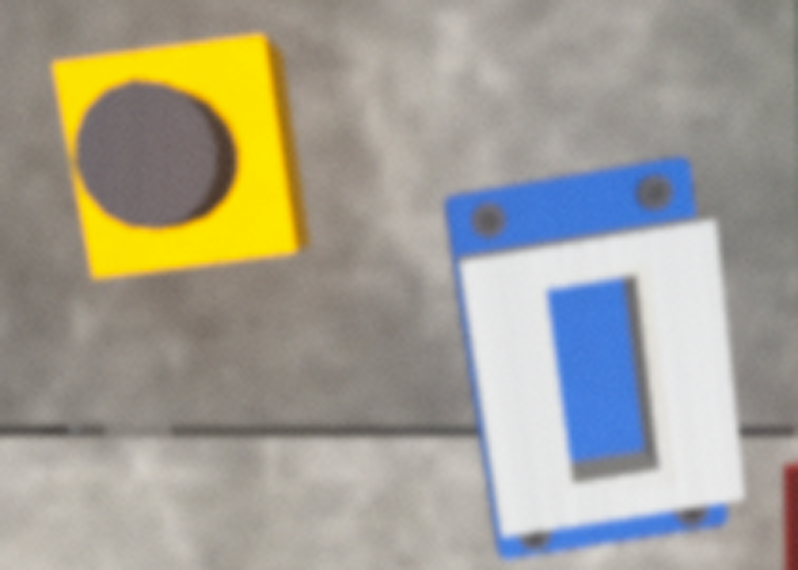

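Run:
```python
from h import *
c=np.load("w1.npy",allow_pickle=True).item()
f=lambda p:(p[0]/3.8+165-.37,p[1]/3.8+70-.37)
print("pin",ray(c,f((148,153)),96), "stand",np.mean([ray(c,f(p),50) for p in [(52,62),(267,34),(299,252),(92,279)]],0))
for ps in ([(547,288),(636,276),(657,467),(573,481)],[(461,259),(715,219),(743,499),(501,535)]):
    P=np.array([ray(c,f(p),50) for p in ps]); print(P[:,:2].round(1).tolist(),P.mean(0))
print(calibration("wrist")["t"]-c["t"],sense()["tool_pos"])
```

```text
pin [408.20682017 144.52196451  96.        ] stand [407.65789127 143.86264809  50.        ]
[[521.5, 105.0], [549.3, 108.7], [558.6, 47.7], [531.4, 43.0]] [540.18152783  76.10977338  50.        ]
[[494.5, 113.9], [573.0, 126.1], [587.2, 37.0], [508.2, 24.8]] [540.7194209   75.45200855  50.        ]
[-0.42560183  0.01434503 -0.01225382] [485.38941704  69.95453311 318.77388692]
```

drive_tool(
  series=[
    {"translation":[20,25,-25],"turn":0},
    {"translation":[45,50,-53],"turn":0},
    {"translation":[75,73,-78],"turn":0},
    {"translation":[110,73,-78],"turn":0},
    {"translation":[140,73,-78],"turn":0},
    {"translation":[170,73,-78],"turn":0},
    {"translation":[180,73,-78],"turn":0},
    {"translation":[180,73,-78],"turn":0},
    {"translation":[180,73,-78],"turn":0},
  ],
)

```text
time_s: 1.62
tool_pos: [407.8, 142.9, 138.7]
orientation: [0.707, 0.0, 0.708, -0.0]
force: [0.2, 0.2, 0.2]
width: 88.1
```

Run:
```python
from h import *
print(sense()["tool_pos"],sense()["orientation"])
cv2.imwrite("pics/s2.png",grab_frame("scene")[140:360,60:330].repeat(2,0).repeat(2,1)); cv2.imwrite("pics/w2.png",grab_frame("wrist"))
```

```text
[407.78353636 142.87378716 138.71825211] [ 7.06676274e-01  1.28224693e-04  7.07536912e-01 -3.80896513e-04]
```

View pics/s2.png

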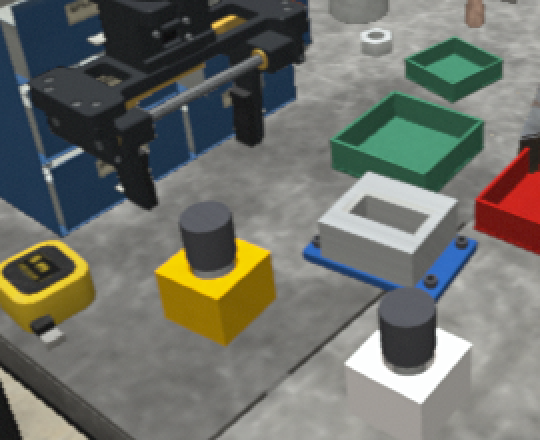

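View pics/w2.png

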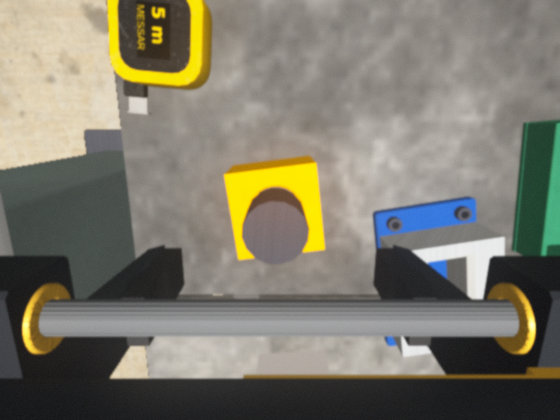

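Run:
```python
from h import *
print(ray(calibration("wrist"),(275,227),96))
```

```text
[407.44567971 147.98384715  96.        ]
```

Run:
```python
from h import *
print(ray(calibration("wrist"),(275.5,230),96))
c=calibration("scene")
print(ray(c,(163,248),96))
for y in (140,143,146): print(proj(c,(407.5,y,96)),proj(c,(407.5,y,56)),proj(calibration("wrist"),(407.5,y,96)))
im=cv2.imread("pics/w2.png"); cv2.imwrite("pics/z2.png",cv2.resize(im[150:280,210:350],None,fx=4,fy=4))
s=cv2.imread("pics/scene0.png");cv2.imwrite("pics/z3.png",cv2.resize(s[235:285,140:190],None,fx=10,fy=10,interpolation=cv2.INTER_CUBIC))
```

```text
[407.7304783  146.14976547  96.        ]
[406.97056848 140.97314269  96.        ]
[163.69677653 248.0663217 ] [167.30058033 268.13117846] [275.14221136 239.96201833]
[162.37272912 247.32763898] [166.00864015 267.37359564] [275.1239815  235.12219826]
[161.05423533 246.59205462] [164.72195776 266.61909594] [275.10561211 230.24533311]
```

View pics/z2.png

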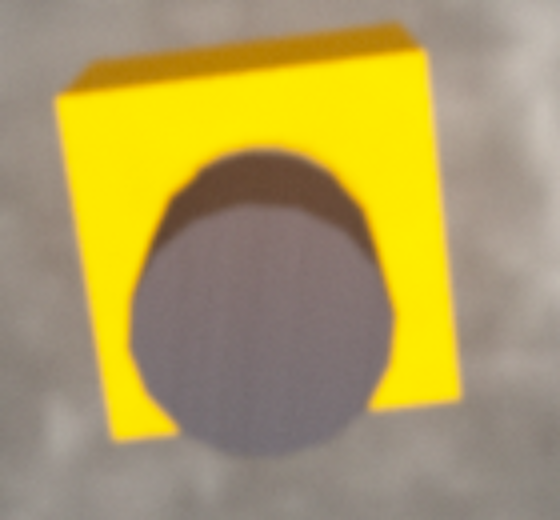

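View pics/z3.png

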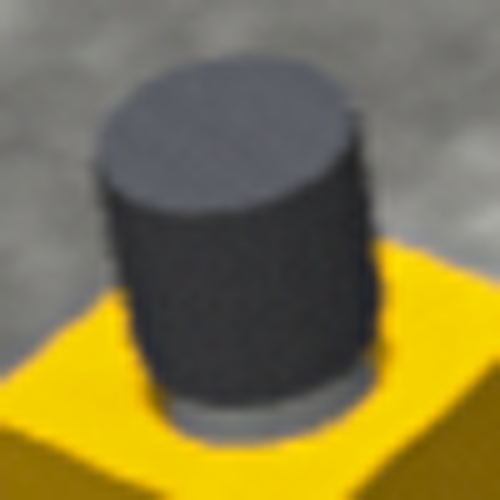

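drive_tool(
  series=[
    {"translation":[25,0,0],"turn":0},
    {"translation":[50,0,0],"turn":0},
    {"translation":[70,0,0],"turn":0},
    {"translation":[80,0,0],"turn":0},
    {"translation":[80,0,0],"turn":0},
    {"translation":[80,0,0],"turn":0},
  ],
)

```text
time_s: 2.22
tool_pos: [408.1, 143.2, 59.8]
orientation: [0.708, 0.0, 0.707, 0.0]
force: [-0.5, 0.2, -0.2]
width: 88.4
```

drive_tool(
  series=[
    {"translation":[0,0,0],"turn":0},
    {"translation":[0,0,0],"turn":0},
    {"translation":[0,0,0],"turn":0},
    {"translation":[0,0,0],"turn":0},
    {"translation":[0,0,0],"turn":0},
    {"translation":[0,0,0],"turn":0},
    {"translation":[0,0,0],"turn":0},
    {"translation":[0,0,0],"turn":0},
    {"translation":[0,0,0],"turn":0},
  ],
  jaw=255,
)

```text
time_s: 2.97
tool_pos: [406.8, 143.0, 58.7]
orientation: [0.707, -0.0, 0.707, -0.0]
force: [-0.7, -0.1, 2.4]
width: 39.2
```

drive_tool(
  series=[
    {"translation":[-10,0,0],"turn":0},
    {"translation":[-30,0,0],"turn":0},
    {"translation":[-55,0,0],"turn":0},
    {"translation":[-80,0,0],"turn":0},
    {"translation":[-100,0,0],"turn":0},
    {"translation":[-110,0,0],"turn":0},
    {"translation":[-110,0,0],"turn":0},
    {"translation":[-110,0,0],"turn":0},
  ],
)

```text
time_s: 3.63
tool_pos: [406.8, 142.9, 168.5]
orientation: [0.707, -0.0, 0.707, -0.0]
force: [-0.5, -0.2, -4.7]
width: 39.2
```

Run:
```python
from h import *
s=sense();print(s["tool_pos"],s["width"],s["force"],s["qd"].round(2))
a=grab_frame("scene"); cv2.imwrite("pics/s3full.png",a); cv2.imwrite("pics/s3.png",a[140:340,60:310].repeat(3,0).repeat(3,1)); cv2.imwrite("pics/d3.png",grab_frame("side"))
```

```text
[406.77553376 142.91647388 168.47867059] 39.21760820157107 [-0.49744806 -0.22847197 -4.74394518] [ 0.    0.02  0.03 -0.   -0.    0.  ]
```

View pics/s3.png

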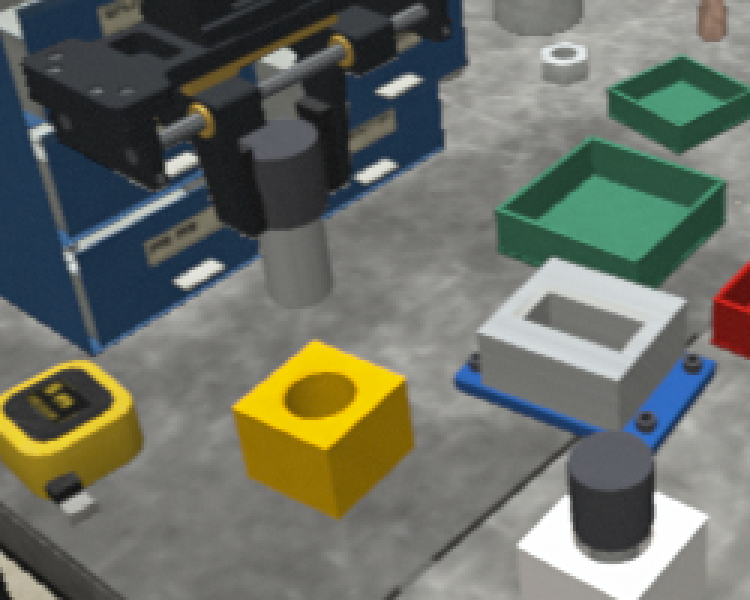

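Run:
```python
from h import *
c=calibration("scene")
a=cv2.imread("pics/s3full.png")
cv2.imwrite("pics/z4.png",cv2.resize(a[170:250,120:190],None,fx=8,fy=7,interpolation=cv2.INTER_CUBIC))
print(ray(c,(159.3,235.7),116))
for y in (137,140,143): print(proj(c,(407,y,116)),proj(c,(407,y,206)),proj(c,(407,y,166)))
```

```text
[408.33594993 146.59367187 116.        ]
[162.90025139 238.45701256] [153.68324078 186.74698748] [157.9467196  210.66630426]
[161.55376393 237.72542306] [152.25604946 186.07905389] [156.55648393 209.96684127]
[160.21302699 236.996958  ] [150.83541363 185.41418831] [155.17242664 209.27048677]
```

View pics/z4.png

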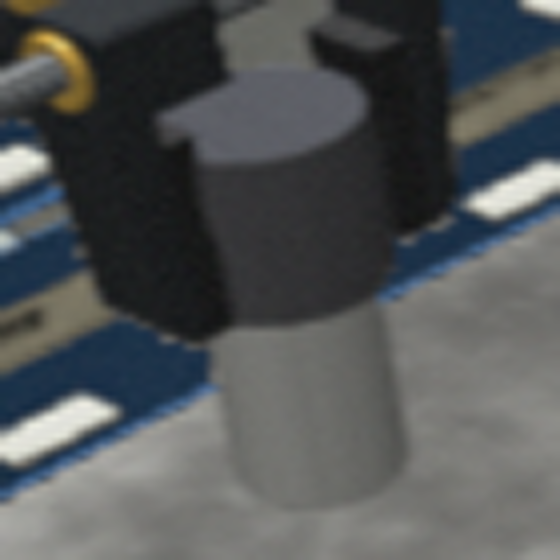

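View pics/d3.png

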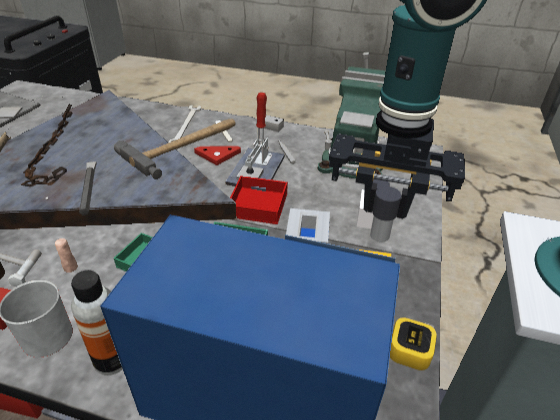

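drive_tool(
  series=[
    {"translation":[0,-10,20],"turn":0},
    {"translation":[0,-25,48],"turn":0},
    {"translation":[0,-40,78],"turn":0},
    {"translation":[0,-55,106],"turn":0},
    {"translation":[0,-65,126],"turn":0},
    {"translation":[0,-69,134],"turn":0},
    {"translation":[20,-69,134],"turn":0},
    {"translation":[40,-69,134],"turn":0},
    {"translation":[40,-69,134],"turn":0},
    {"translation":[40,-69,134],"turn":0},
  ],
)

```text
time_s: 4.57
tool_pos: [538.0, 74.0, 125.9]
orientation: [0.705, -0.0, 0.71, -0.0]
force: [-0.5, 0.6, -3.5]
width: 39.1
```

Run:
```python
from h import *
s=sense();print(s["tool_pos"],s["width"],s["force"],s["qd"].round(2))
a=grab_frame("scene"); cv2.imwrite("pics/s4.png",cv2.resize(a[120:300,180:330],None,fx=5,fy=3.3*1.0,interpolation=cv2.INTER_CUBIC) if 0 else cv2.resize(a[130:300,180:330],None,fx=3.5,fy=3.5,interpolation=cv2.INTER_CUBIC)); 
d=grab_frame("side");cv2.imwrite("pics/d4.png",cv2.resize(d[110:260,230:400],None,fx=4,fy=4,interpolation=cv2.INTER_CUBIC))
```

```text
[537.99904025  74.00324022 125.87478936] 39.149662899229725 [-0.4782512   0.57704832 -3.4979413 ] [ 0.   -0.03 -0.04 -0.   -0.   -0.  ]
```

View pics/s4.png

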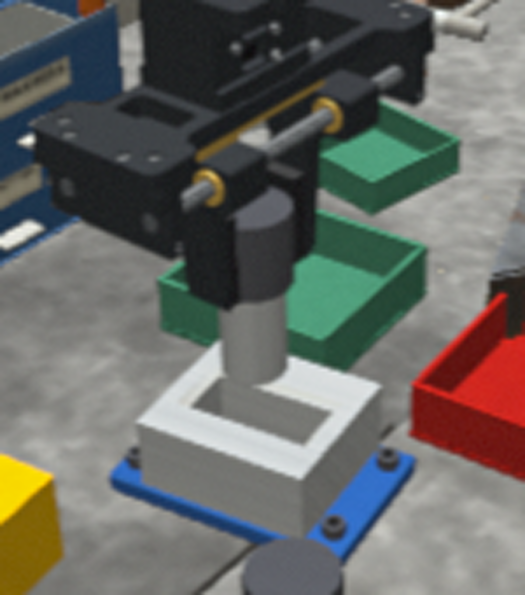

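View pics/d4.png

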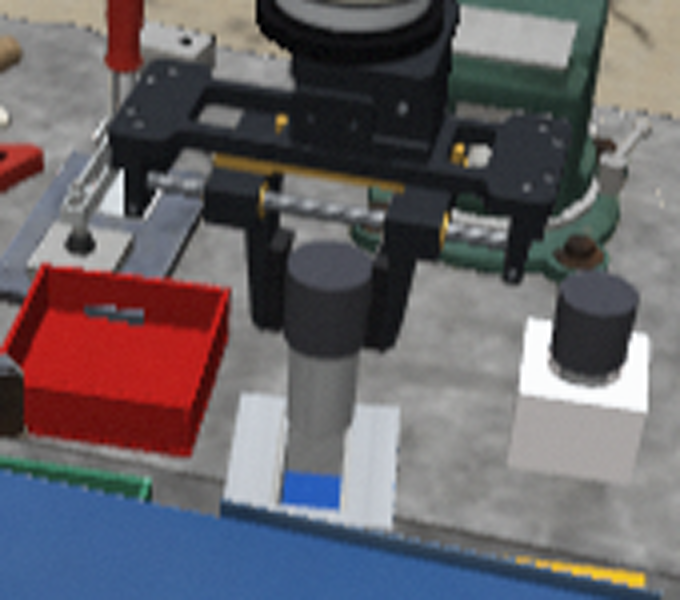

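drive_tool(
  series=[
    {"translation":[0,0,0],"turn":0},
    {"translation":[0,0,0],"turn":0},
    {"translation":[0,0,0],"turn":0},
    {"translation":[0,0,0],"turn":0},
  ],
)

```text
time_s: 5.0
tool_pos: [541.5, 74.2, 129.6]
orientation: [0.708, 0.0, 0.707, 0.0]
force: [-0.4, 0.2, -3.2]
width: 39.3
```

Run:
```python
from h import *
s=sense();print(s["tool_pos"],s["orientation"],s["force"],s["qd"].round(3))
c=calibration("scene");d=calibration("side")
f=lambda p:(p[0]/3.5+180-.36,p[1]/3.5+130-.36)
g=lambda p:(p[0]/4+230-.37,p[1]/4+110-.37)
print("foot scene",ray(c,f((254,366)),73),"foot side",ray(d,g((321,427)),73))
print("slot/ block scene",np.mean([ray(c,f(p),50) for p in [(219,343),(381,385),(305,480),(139,425)]],0))
print("block side edges y~430",ray(d,g((229,460)),50),ray(d,g((396,460)),50), "slot edges",ray(d,g((281,470)),50),ray(d,g((343,470)),50))
```

```text
[541.45898706  74.15318876 129.6052772 ] [7.07648485e-01 7.54574885e-06 7.06564654e-01 1.09812221e-04] [-0.3867116   0.15313933 -3.22417878] [-0.002  0.004  0.004  0.    -0.     0.   ]
foot scene [538.26915929  75.45814678  73.        ] foot side [536.335127    79.78003222  73.        ]
slot/ block scene [538.57571033  72.62852501  50.        ]
block side edges y~430 [578.02399635  90.23473641  50.        ] [500.8933445   65.70643776  50.        ] slot edges [552.23322173  89.73360855  50.        ] [523.78730182  80.6934013   50.        ]
```

drive_tool(
  series=[
    {"translation":[10,0,0],"turn":0},
    {"translation":[18,0,0],"turn":0},
    {"translation":[23,0,0],"turn":0},
    {"translation":[23,0,0],"turn":0},
    {"translation":[23,0,0],"turn":0},
    {"translation":[23,0,0],"turn":0},
  ],
)

```text
time_s: 5.5
tool_pos: [540.9, 74.0, 105.5]
orientation: [0.707, -0.0, 0.707, -0.0]
force: [0.4, -0.6, -3.7]
width: 39.5
```

drive_tool(
  series=[
    {"translation":[2,0,0],"turn":0},
    {"translation":[4,0,0],"turn":0},
    {"translation":[4,0,0],"turn":0},
    {"translation":[4,0,0],"turn":0},
  ],
)

```text
time_s: 5.83
tool_pos: [541.6, 74.0, 102.4]
orientation: [0.708, 0.0, 0.707, 0.0]
force: [-0.1, 0.4, -1.0]
width: 39.1
```

drive_tool(
  series=[
    {"translation":[1,0,0],"turn":0},
    {"translation":[2,0,0],"turn":0},
    {"translation":[2,0,0],"turn":0},
    {"translation":[2,0,0],"turn":0},
  ],
)

```text
time_s: 6.17
tool_pos: [541.9, 74.1, 101.9]
orientation: [0.708, 0.0, 0.707, 0.0]
force: [-3.7, -0.6, 9.2]
width: 38.9
```

drive_tool(
  series=[
    {"translation":[1,0,0],"turn":0},
    {"translation":[2,0,0],"turn":0},
    {"translation":[2,0,0],"turn":0},
    {"translation":[2,0,0],"turn":0},
  ],
)

```text
time_s: 6.5
tool_pos: [542.1, 74.1, 101.6]
orientation: [0.708, 0.0, 0.706, 0.0]
force: [-8.2, 0.1, 19.0]
width: 39.2
```

drive_tool(
  series=[
    {"translation":[-5,0,0],"turn":0},
    {"translation":[-5,0,-2],"turn":0},
    {"translation":[-3,0,-2],"turn":0},
    {"translation":[-1,0,-2],"turn":0},
    {"translation":[0,0,-2],"turn":0},
    {"translation":[0,0,-2],"turn":0},
    {"translation":[0,0,-2],"turn":0},
  ],
)

```text
time_s: 7.08
tool_pos: [540.6, 74.2, 100.3]
orientation: [0.708, 0.0, 0.706, 0.0]
force: [-3.7, 0.1, 14.4]
width: 39.3
```

Run:
```python
from h import *
s=sense();print(s["tool_pos"],s["width"],s["force"],s["torque"])
a=grab_frame("scene"); cv2.imwrite("pics/s5.png",cv2.resize(a[130:300,180:330],None,fx=3.5,fy=3.5,interpolation=cv2.INTER_CUBIC)); 
d=grab_frame("side");cv2.imwrite("pics/d5.png",cv2.resize(d[110:260,230:400],None,fx=4,fy=4,interpolation=cv2.INTER_CUBIC))
```

```text
[540.55483851  74.21236538 100.28170568] 39.26547243748002 [-3.72414496  0.06755562 14.37007504] [0.01264557 0.72987293 0.00564537]
```

View pics/s5.png

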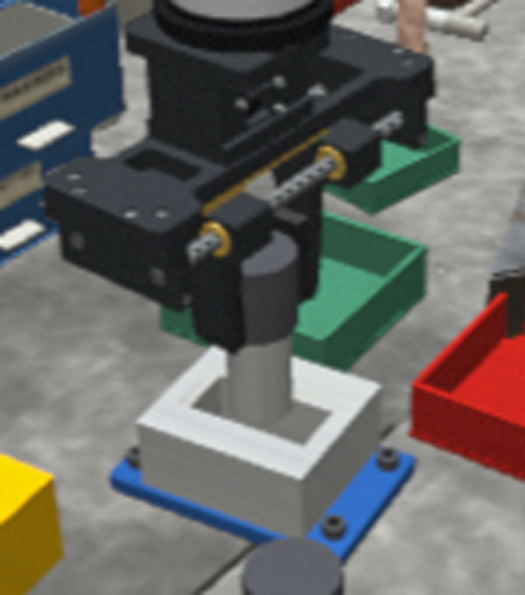

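View pics/d5.png

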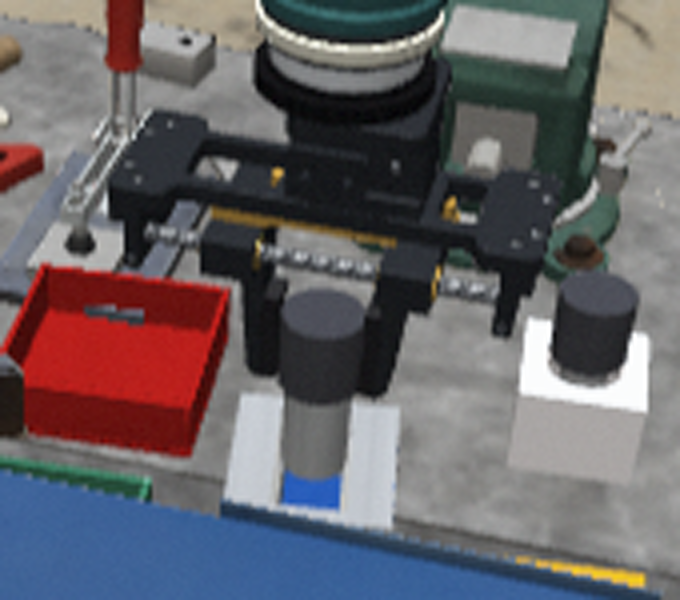

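drive_tool(
  series=[
    {"translation":[-2,0,-1],"turn":0},
    {"translation":[0,0,-1.5],"turn":0},
    {"translation":[2,0,-1.5],"turn":0},
    {"translation":[3,0,-1.5],"turn":0},
    {"translation":[3,0,-1.5],"turn":0},
    {"translation":[3,0,-1.5],"turn":0},
  ],
)

```text
time_s: 7.68
tool_pos: [540.6, 74.4, 100.3]
orientation: [0.709, 0.0, 0.705, 0.0]
force: [-7.0, -0.6, 29.1]
width: 39.2
```

drive_tool(
  series=[
    {"translation":[-8,0,0],"turn":0},
    {"translation":[-25,0,0],"turn":0},
    {"translation":[-45,0,0],"turn":0},
    {"translation":[-60,0,0],"turn":0},
    {"translation":[-70,0,0],"turn":0},
    {"translation":[-70,0,0],"turn":0},
    {"translation":[-70,0,0],"turn":0},
    {"translation":[-70,0,0],"turn":0},
  ],
)

```text
time_s: 8.35
tool_pos: [536.3, 73.9, 162.9]
orientation: [0.706, -0.0, 0.708, -0.0]
force: [-0.1, 0.8, -4.4]
width: 39.0
```

Run:
```python
from h import *
s=sense();print(s["tool_pos"],s["orientation"],s["width"],s["force"])
a=grab_frame("scene"); cv2.imwrite("pics/s6.png",cv2.resize(a[100:290,180:400],None,fx=3,fy=3,interpolation=cv2.INTER_CUBIC)); 
d=grab_frame("side");cv2.imwrite("pics/d6.png",cv2.resize(d[60:260,210:400],None,fx=3,fy=3,interpolation=cv2.INTER_CUBIC))
```

```text
[536.25620301  73.87814993 162.89934767] [ 7.06061059e-01 -9.27107554e-05  7.08150947e-01 -9.48272033e-05] 39.045083288967 [-0.05336342  0.84096893 -4.44096099]
```

View pics/s6.png

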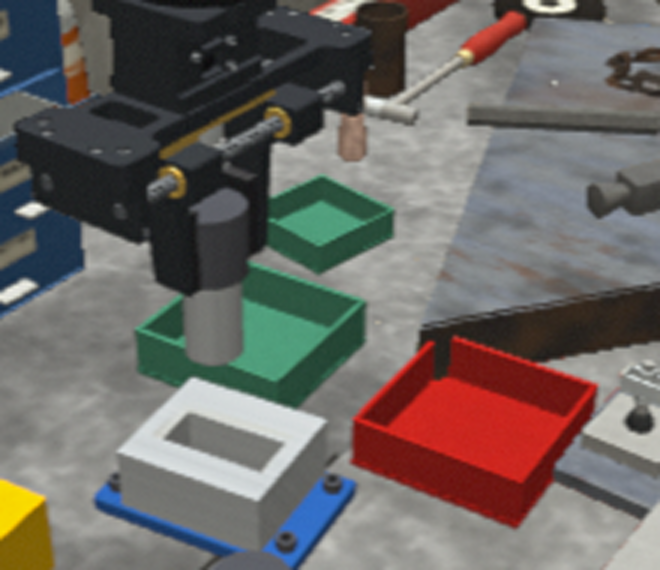

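View pics/d6.png

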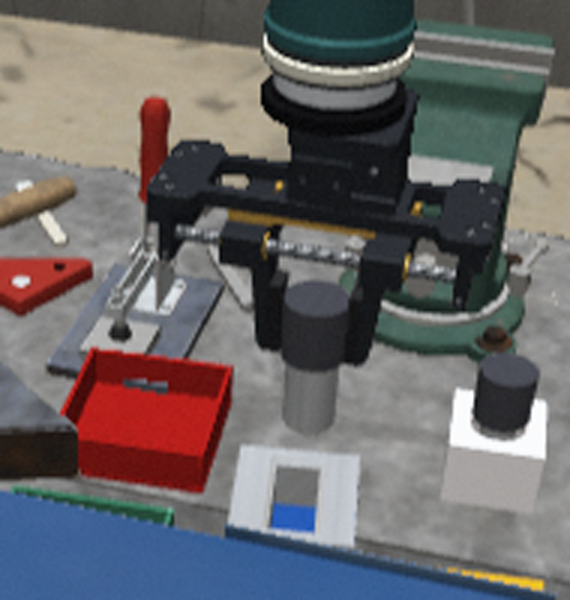

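```bash
python3 - <<'E'
from h import *
c=calibration("scene");d=calibration("side")
f=lambda p:(p[0]/3+180-.33,p[1]/3+100-.33)
for p in [(354,428),(517,487),(597,382)]: print(ray(c,f(p),35))
g=lambda p:(p[0]/3+210-.33,p[1]/3+60-.33)
print("side");
for p in [(93,352),(232,368),(188,452)]: print(ray(d,g(p),35))
E
python3 - <<'E'
import sys; sys.path.insert(0,'.')
from h import *
import numpy as np
# wrist at frame w1
c=np.load("w1.npy",allow_pickle=True).item()
im=cv2.imread("pics/w1.png");cv2.imwrite("pics/z7.png",cv2.resize(im[170:280,360:480],None,fx=5,fy=5,interpolation=cv2.INTER_CUBIC))
E
```

```text
[605.9095818   30.56517211  35.        ]
[616.69227873 -71.85389036  35.        ]
[731.44733838 -60.84242911  35.        ]
side
[726.44665288 -53.93603586  35.        ]
[620.73740343 -66.08544043  35.        ]
[622.90804555  39.06503032  35.        ]
```

View pics/z7.png

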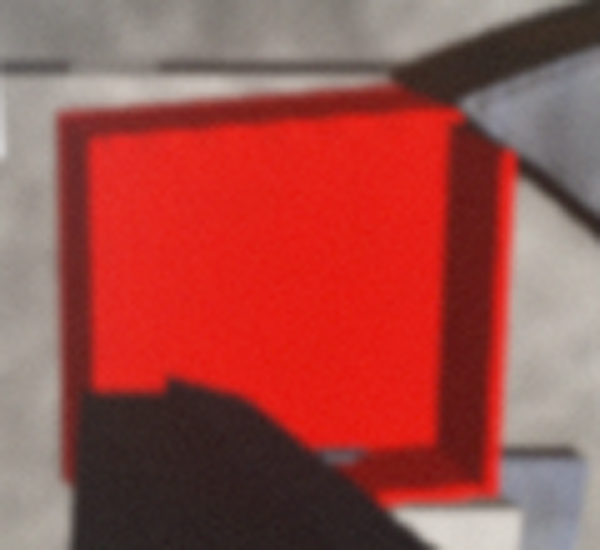

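drive_tool(
  series=[
    {"translation":[0,-12,20],"turn":0},
    {"translation":[0,-30,48],"turn":0},
    {"translation":[0,-48,76],"turn":0},
    {"translation":[0,-66,104],"turn":0},
    {"translation":[0,-78,124],"turn":0},
    {"translation":[0,-83,132],"turn":0},
    {"translation":[0,-83,132],"turn":0},
    {"translation":[0,-83,132],"turn":0},
    {"translation":[0,-83,132],"turn":0},
    {"translation":[0,-83,132],"turn":0},
  ],
)

```text
time_s: 9.28
tool_pos: [668.0, -8.0, 164.3]
orientation: [0.707, -0.0, 0.708, 0.0]
force: [-0.7, 0.1, -3.2]
width: 39.2
```

Run:
```python
from h import *
s=sense();print(s["tool_pos"],s["orientation"],s["width"],s["force"])
a=grab_frame("scene"); cv2.imwrite("pics/s8.png",cv2.resize(a[90:290,240:480],None,fx=3,fy=3,interpolation=cv2.INTER_CUBIC)); 
d=grab_frame("side");cv2.imwrite("pics/d8.png",cv2.resize(d[60:260,170:360],None,fx=3,fy=3,interpolation=cv2.INTER_CUBIC))
```

```text
[668.03212111  -8.01732749 164.25047488] [ 7.06525263e-01 -2.15209180e-04  7.07687641e-01  4.56609884e-04] 39.18559122647053 [-0.70942517  0.11039326 -3.161943  ]
```

View pics/s8.png

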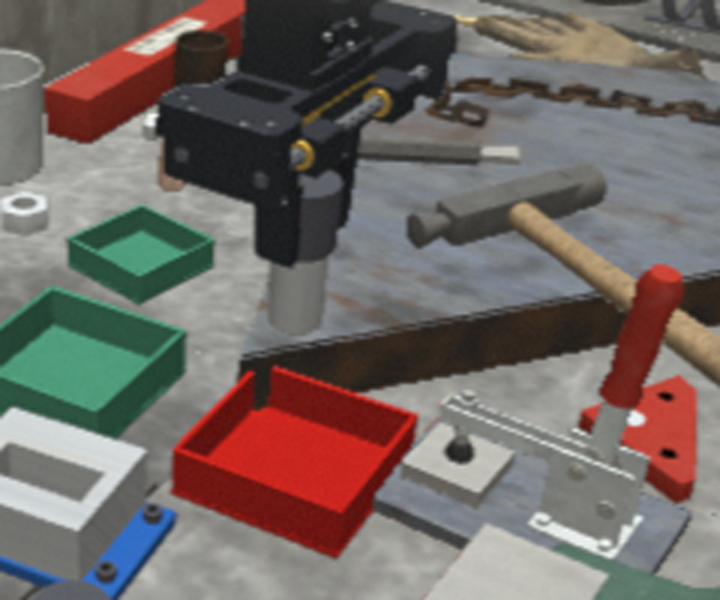

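View pics/d8.png

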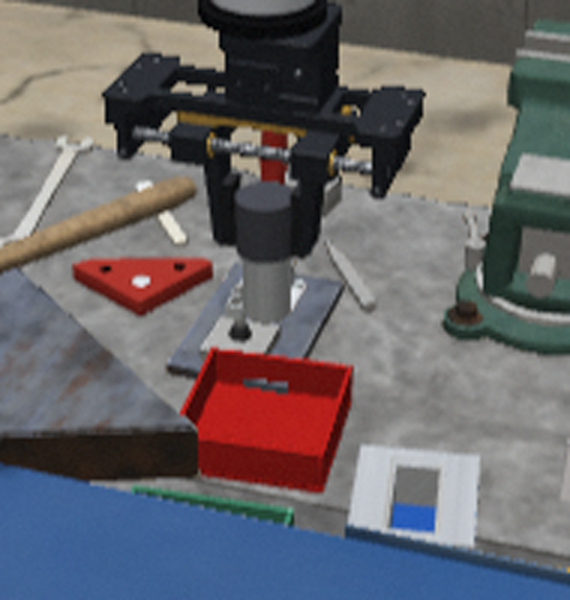

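drive_tool(
  series=[
    {"translation":[20,-2,1],"turn":0},
    {"translation":[45,-2,1],"turn":0},
    {"translation":[70,-2,1],"turn":0},
    {"translation":[90,-2,1],"turn":0},
    {"translation":[100,-2,1],"turn":0},
    {"translation":[103,-2,1],"turn":0},
    {"translation":[103,-2,1],"turn":0},
    {"translation":[103,-2,1],"turn":0},
    {"translation":[103,-2,1],"turn":0},
  ],
)

```text
time_s: 10.13
tool_pos: [672.1, -11.0, 63.9]
orientation: [0.708, -0.0, 0.706, -0.0]
force: [-0.2, 0.6, -3.9]
width: 39.0
```

drive_tool(
  series=[
    {"translation":[1.5,0,0],"turn":0},
    {"translation":[3,0,0],"turn":0},
    {"translation":[3,0,0],"turn":0},
    {"translation":[3,0,0],"turn":0},
  ],
)

```text
time_s: 10.47
tool_pos: [670.5, -11.0, 58.9]
orientation: [0.707, 0.0, 0.707, -0.0]
force: [-0.8, 0.2, -4.3]
width: 39.4
```

Run:
```python
from h import *
s=sense();print(s["tool_pos"],s["orientation"],s["width"],s["force"])
a=grab_frame("scene"); cv2.imwrite("pics/s9.png",cv2.resize(a[130:290,260:420],None,fx=3.7,fy=3.7,interpolation=cv2.INTER_CUBIC)); 
d=grab_frame("side");cv2.imwrite("pics/d9.png",cv2.resize(d[90:260,170:330],None,fx=3.5,fy=3.5,interpolation=cv2.INTER_CUBIC))
```

```text
[670.5247374  -11.02691803  58.91811311] [ 7.07167348e-01  2.17507663e-05  7.07046208e-01 -9.91015105e-06] 39.42161218416414 [-0.78163907  0.22149177 -4.29606887]
```

View pics/s9.png

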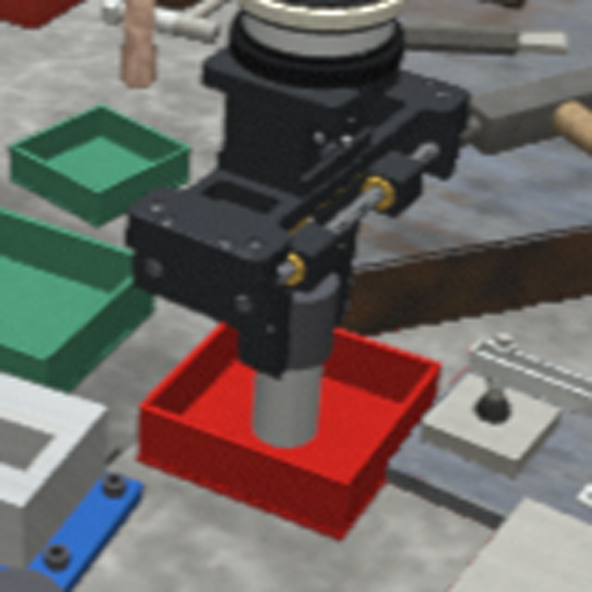

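View pics/d9.png

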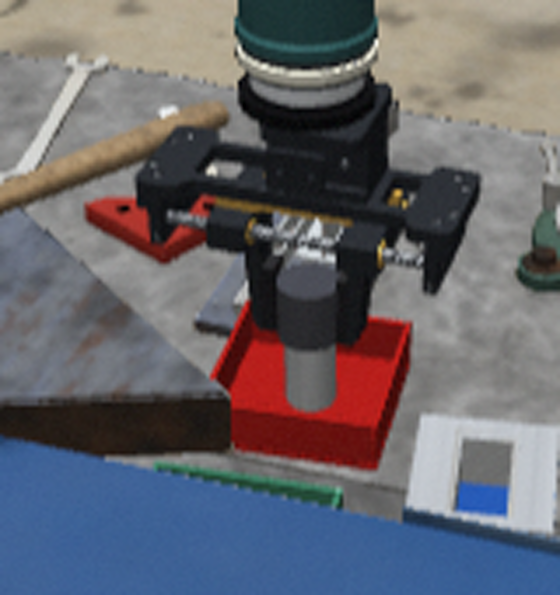

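Near the floor, near the tray's middle; feel for contact.

drive_tool(
  series=[
    {"translation":[1,0,0],"turn":0},
    {"translation":[2,0,0],"turn":0},
    {"translation":[2,0,0],"turn":0},
    {"translation":[2,0,0],"turn":0},
  ],
)

```text
time_s: 10.9
tool_pos: [670.7, -11.0, 56.8]
orientation: [0.707, -0.0, 0.707, 0.0]
force: [0.3, 0.5, -2.4]
width: 39.2
```

drive_tool(
  series=[
    {"translation":[0.7,0,0],"turn":0},
    {"translation":[1.5,0,0],"turn":0},
    {"translation":[1.5,0,0],"turn":0},
    {"translation":[1.5,0,0],"turn":0},
  ],
)

```text
time_s: 11.23
tool_pos: [670.7, -11.0, 56.8]
orientation: [0.707, -0.0, 0.707, -0.0]
force: [-4.1, 0.9, 5.3]
width: 39.1
```

drive_tool(
  series=[
    {"translation":[0,0,0],"turn":0},
    {"translation":[0,0,0],"turn":0},
    {"translation":[0,0,0],"turn":0},
    {"translation":[0,0,0],"turn":0},
    {"translation":[0,0,0],"turn":0},
    {"translation":[0,0,0],"turn":0},
  ],
  jaw=80,
)

```text
time_s: 11.73
tool_pos: [670.5, -11.0, 55.1]
orientation: [0.707, -0.0, 0.707, 0.0]
force: [-0.9, 0.0, 0.3]
width: 60.3
```

drive_tool(
  series=[
    {"translation":[-10,0,0],"turn":0},
    {"translation":[-30,0,0],"turn":0},
    {"translation":[-55,0,0],"turn":0},
    {"translation":[-85,0,0],"turn":0},
    {"translation":[-115,0,0],"turn":0},
    {"translation":[-140,0,0],"turn":0},
    {"translation":[-150,0,0],"turn":0},
    {"translation":[-150,0,0],"turn":0},
    {"translation":[-150,0,0],"turn":0},
  ],
)

```text
time_s: 12.48
tool_pos: [670.5, -11.0, 205.4]
orientation: [0.707, -0.0, 0.707, -0.0]
force: [0.3, 0.5, -0.9]
width: 60.5
```

Run:
```python
from h import *
s=sense();print(s["tool_pos"],s["width"],s["force"])
a=grab_frame("scene"); cv2.imwrite("pics/s10.png",a)
d=grab_frame("side");cv2.imwrite("pics/d10.png",d)
```

```text
[670.5365277  -11.02732556 205.38969933] 60.492490425018055 [ 0.29963694  0.52486859 -0.92039107]
```

View pics/s10.png

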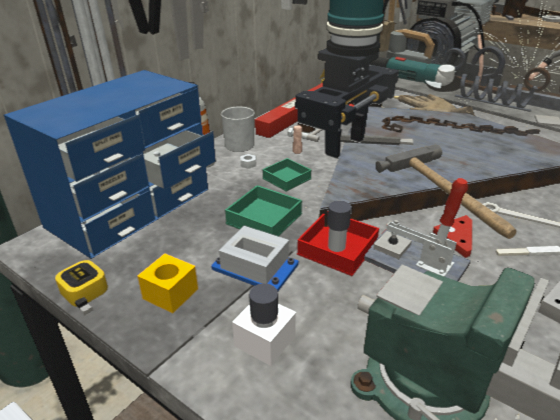

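View pics/d10.png

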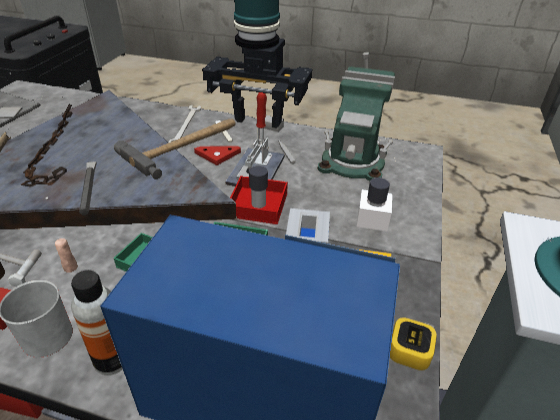

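The pin stands upright in the red tray, at about (338,225) in the scene view. The white stand's pin is still in place, and the arm is clear.

```bash
python3 -c "
from workcell import *
print(hand_in())"
```

```text
the job is handed in; nothing more can be done
None
```

The pin from the yellow stand is oversize, so I set it down in the red tray and handed the job in at about 12.6 s.

- **Gauge test:** I lowered the pin into the slot and it stopped on the mouth in all three tries, two of them moved 2 and 3.5 mm sideways. Its foot stayed about 47–49 mm above the bench, with 19, 14 and 29 N upward. The shank also looked about 0.85 of the head's width in the picture, which fits the 32 mm shank.
- **Placing:** I lowered the pin until I felt the tray floor (about 5 N with no further descent), opened the fingers and backed straight up.
- **Last check:** Both fixed cameras show the pin standing upright near the middle of the red tray. The white stand's pin is still in place, and the gripper is well clear, with the fingers 150 mm above where it let go.
- **Disagreement:** The cameras disagreed by about 4–7 mm on the positions of the pin, gauge and red tray. I used values in between, and nothing went wrong because of it.

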